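# Put the colour-bar stock back in its trays

## Robot

A 6-joint arm with a two-finger parallel gripper is mounted at the origin on the work surface. World frame = base frame: x ahead of the robot, y to its left, z up, the work surface at z = 0. Lengths are in m, angles in rad, forces in N, time in s.
With the tool pointing down it reaches from about 0.425 to 0.95 m from the base axis. Payload 3.5 kg.
Tool frame: the origin (TCP) lies midway between the tips of the shut fingers; the grasp point (between the pads) lies ctrl.grasp_offset behind it (ctrl.grasp_offset is the distance from the TCP to the grasp point, in m); x points along the fingers, y is the direction in which the jaws open and shut, and the axes are right-handed (so a half turn about x gives the same grasp; the last joint's range is limited). The gripper opens to 85 mm and grips with 20 to 120 N. Pads are 22 mm wide; open, the fingers measure 114 mm over their backs; the gripper's body (76 mm by 85 mm) begins 54 mm behind the grasp point. The pads swing forward as they close: fully open they stand 13 mm farther back than shut.
Start: joints at [1.021, 0.286, 1.577, -0, 1.279, -0.15], TCP at [0.263, 0.622, 0.231] pointing down, gripper open.
Joint ranges: [-2.77, 2.77], [-0.9, 2.22], [0.21, 2.48], [-1.53, 4.67], [0.24, 2.81], [-2.84, 2.84]. Speed limits (rad/s): [2.79, 2.79, 3.14, 3.14, 3.14, 3.14].

## Interface

Orientations are given as a unit quaternion [x, y, z, w].
In Python, from plant import readout, read_camera, sign_off, ctrl gives the robot as it stands.
- The arm moves only by the tool drive_tool, never from a script. Its argument "steps" is a list of rows, each a list of 5 numbers: the shift along the tool's x, y, z in cm, then the turn about the tool's x in degrees, then the opening, from 0 (shut) to 1 (fully open). A call has 1 to 10 rows; each row shifts and turns the commanded pose from where the row before left it, along the tool's axes as they then stand; what a row does not reach is not made up. A row lasts 1/10 s, in which the tool goes at most 50 mm and 8.59 degrees, less where a joint would pass 70% of its speed; a pose out of reach is approached as far as the arm can. A call is refused whole if a number of a shift passes 5 or a number of a turn 8.59, either way. A call with a gripper value outside its range is refused whole. The fingers move at their own pace and stop on an object; "force" is the grip in N (left out, the last holds). Time passes only in rows, so rows that do not move let the fingers close. It gives the time, the measured TCP pose, the force and the opening at its end, in the units of the state.
- readout.get_state(): the state, without advancing time (a new reading comes with each control period).
- read_camera(name): name is "scene" or "top" or "wrist"; returns a dict with "frame" (400x640x3 uint8, red, green, blue), "vertical_fov" (degrees; the focal length in pixels is half the picture's height over the tangent of half this angle, whatever the lens; pixels are square), "cx", "cy" (the principal point, pixels), "eye" and "orientation" of the camera in the world. Camera axes: x right, y up, looking along -z (the intrinsics and any distortion apply to the point x, -y, -z); pixel columns grow to the right and rows downward; lengths in m; the calibration is good to about 2 mm. A picture is of the moment at which its call begins. There is no depth.
- sign_off(): hands the job in, once; it reports no verdict.
The state is a dict: "time": time; "qpos": joint angles; "dq": joint speeds; "joint_efforts": joint torques, N m; "eef_pos": TCP position; "tcp_rot": TCP orientation; "contact_force": force on the tool from outside, world axes, zero at the start; "wrist_torque": the same for the moment, N m; "opening": opening from 0.0 (shut) to 1.0 (fully open).
Only numpy, scipy, OpenCV 4.12 (cv2) and the standard library are available. Lean on these libraries where they do the work, as an engineer would, in place of code of your own. Each camera call takes 0.05 s, during which the arm holds its last target. There are 200 camera calls.

## Task

Tidy the loose stock on the colour-mixing counter back into the three stock trays: the two colour tubes, the carton and the two small developer bottles each go into the tray that already holds their kind. Lay the tubes and the carton flat on the tray floor and stand the bottles upright, setting each one down rather than dropping it or leaving it on top of another.

Things in the scene. Friction and masses are not known exactly. Their poses are not given: they have to be found in the camera images.
- tube_a: Loose 60 ml aluminium hair-colour tube with a black screw cap, lying on the counter. 140 mm long along its own x axis (cap end at +x, flat folded tail at -x), round body 30 mm in diameter, tail 46 mm wide (along y), 85 g. The origin lies on the tube's axis at the middle of its length, 15 mm above what it lies on; the round body reaches from 22 mm behind the origin to 48 mm ahead of it, so it can be gripped across at the origin (30 mm wide). It does not roll.
- tube_b: Second loose tube, the same as tube_a.
- carton: Loose folding carton, cream with a dark band, lying on the counter: 145 mm long (own x) by 40 mm wide (own y) by 36 mm high (own z), 95 g. The origin is its centre, 18 mm above what it lies on.
- bottle_a: Loose 60 ml white developer bottle with a black cap, standing upright. Round body 38 mm in diameter up to 54 mm height, then a shoulder and a 24 mm cap, 80 mm high in all, 75 g. The origin is the centre of its base, z up.
- bottle_b: Second loose bottle, the same as bottle_a.
- tube_tray: Black plastic stock tray, fixed to the counter, that already holds two aluminium tubes. The three trays are alike: 176 mm (own x) by 210 mm (own y) outside, walls 3 mm thick and 25 mm high, inner floor 4 mm above the counter; the origin is the centre of the underside. Its two stock tubes lie side by side along x at y = -84 and -52 mm in the tray's frame, packed fast so that they do not move; the floor from y = -37 to +102 mm is free.
- carton_tray: The tray that already holds two cream cartons, otherwise like tube_tray. Its stock cartons lie side by side along x at y = -81 and -40 mm in the tray's frame and do not move; the floor from y = -19 to +102 mm is free.
- bottle_tray: The tray that already holds four white bottles, otherwise like tube_tray. Its stock bottles stand in a row along y at x = +60 mm in the tray's frame (y = -75, -25, 25 and 75 mm) and do not move; the floor from x = -85 to +41 mm is free.
Things that resemble listed ones, but are neither listed nor needed, are in the scene too. What is shaped like the bottle_b but turquoise is not meant. What is shaped like the carton but green is not meant.

How it is judged:
By the outcome, as a careful person would: the job done as asked, in the order asked, and still so for the second after the job is handed in, with the robot touching nothing.
It also fails if it takes over 128 s, if anything falls off the work surface, if the arm or the gripper's body presses on something with over 40 N, if the wrist force passes 120 N, or if a joint passes its speed limit or range.

## Working session

There is one attempt and no reset: what is moved stays moved. The work goes in short steps, Python scripts to look and compute and a tool call to move; the robot and the scene stay as the last step left them, time stands still between calls to the robot, and variables do not carry over. Pictures are saved under pics/ and viewed, about 12 in all and at most 16, crops included, and the job is handed in when it is done.

Besides the shell and the picture viewer there is one more tool, called after "Call:" in YAML: its name, and indented under it one key for each argument. drive_tool: Moves the arm, as the interface text tells. Its arguments: {"type":"object","properties":{"steps":{"type":"array","items":{"type":"array","items":{"type":"number"}}},"force":{"type":"number"}},"required":["steps"]}

```bash
mkdir -p pics; ls; python3 - <<'E'
from plant import readout, read_camera, ctrl
import cv2
print(readout.get_state()); print(ctrl.grasp_offset)
for n in ("top","scene"):
    c=read_camera(n); print({k:v for k,v in c.items() if k!="frame"})
    cv2.imwrite(f"pics/{n}0.png",c["frame"][:,:,::-1])
E
```

```text
pics
{'time': 0.0, 'qpos': array([ 1.02099605e+00,  2.87214907e-01,  1.57820300e+00, -1.52777167e-05,
        1.27859008e+00, -1.50040565e-01]), 'dq': array([ 0.00026749,  0.00139842, -0.00103671,  0.00019098, -0.00270157,
       -0.00080794]), 'joint_efforts': array([-5.50695895e-04, -4.05965602e+01, -2.92633027e+01, -2.10761618e-04,
        5.83809728e-03, -1.11410051e-05]), 'eef_pos': array([0.26235702, 0.62120383, 0.22990027]), 'tcp_rot': array([ 0.13959156,  0.6933163 , -0.1411995 ,  0.69274051]), 'contact_force': array([ 0.005569  ,  0.25893911, -0.10185658]), 'wrist_torque': array([0.00155397, 0.00429733, 0.01095363]), 'opening': 1.002245892124195}
0.0187
{'vertical_fov': 53.65470122072961, 'cx': 318.2566695384969, 'cy': 197.7092524192519, 'eye': array([0.30111739, 0.05617756, 1.10817099]), 'orientation': array([-0.06754983,  0.04738622,  0.71474876, -0.69449678])}
{'vertical_fov': 46.198023201016774, 'cx': 317.82645547451966, 'cy': 208.7345947090479, 'eye': array([ 1.24279569, -0.23546306,  0.88631341]), 'orientation': array([0.30658625, 0.21750405, 0.51859164, 0.76795805])}
```

View pics/top0.png

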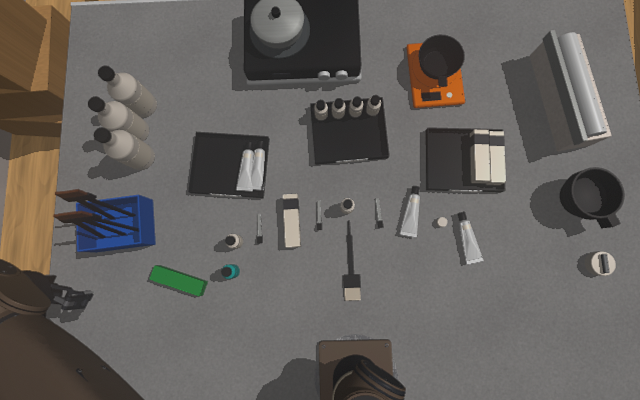

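View pics/scene0.png

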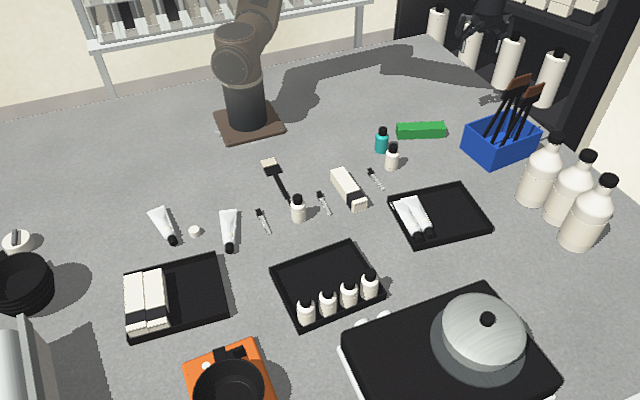

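The top view shows the tube tray at (229,165), bottle tray at (348,132) and carton tray at (466,160). The loose carton is at (290,220), bottles at (347,205) and (233,241), and tubes at (411,212) and (469,238). The green carton at (178,281) and turquoise bottle at (230,271) are decoys. Next I'll enlarge the area for accurate pixels.

```bash
cat > h.py <<'E'
import numpy as np, cv2
from scipy.spatial.transform import Rotation as R
from plant import readout, read_camera, ctrl
def ray(c,u,v):
    H=c["frame"].shape[0]; f=H/2/np.tan(np.radians(c["vertical_fov"]/2))
    return R.from_quat(c["orientation"]).apply([(u-c["cx"])/f,-(v-c["cy"])/f,-1])
def pix2w(c,u,v,z):
    d=ray(c,u,v); return c["eye"]+d*(z-c["eye"][2])/d[2]
def w2pix(c,p):
    H=c["frame"].shape[0]; f=H/2/np.tan(np.radians(c["vertical_fov"]/2))
    q=R.from_quat(c["orientation"]).inv().apply(np.array(p)-c["eye"])
    return np.array([c["cx"]+f*q[...,0]/-q[...,2], c["cy"]+f*q[...,1]/q[...,2]]).T
E
python3 - <<'E'
from h import *
im=cv2.imread("pics/top0.png")
def crop(u0,v0,w,h,s,n):
    cv2.imwrite(n,cv2.resize(im[v0:v0+h,u0:u0+w],None,fx=s,fy=s,interpolation=cv2.INTER_CUBIC))
crop(180,110,200,150,4,"pics/c1.png"); crop(305,90,200,150,4,"pics/c2.png")
crop(380,120,135,150,4,"pics/c3.png")
E
```

```text
(no output)
```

View pics/c1.png

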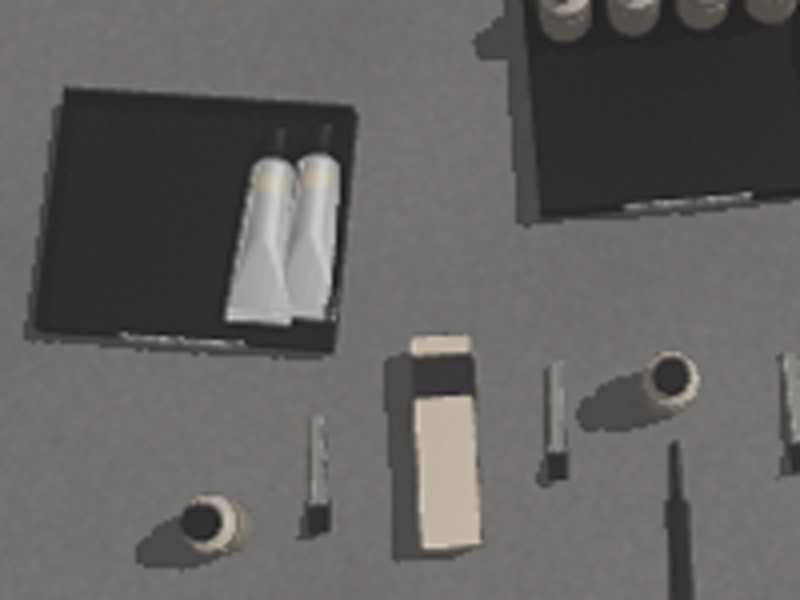

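View pics/c3.png

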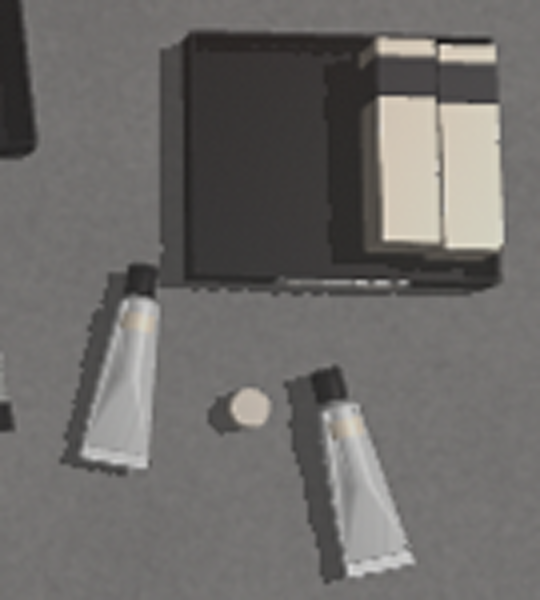

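View pics/c2.png

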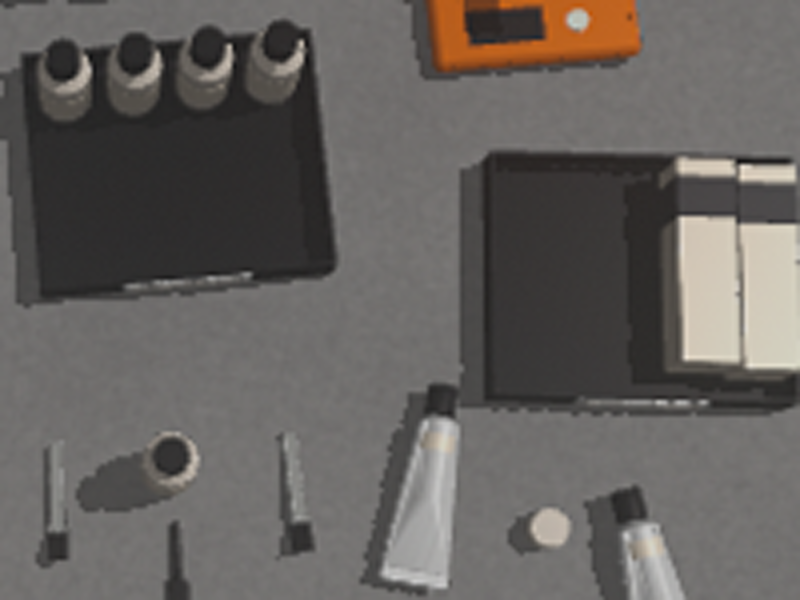

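The crops show the two white bottles at top-image (230.5,240.5) and (347.8,204.5), the carton at (291,220), and the tubes at (410,212) and (469,239). The white jar lid at (442,222), the clips and the brush are clutter. Now I'll fit poses from these pixels.

```bash
python3 - <<'E'
from h import *
from scipy.optimize import least_squares
c=read_camera("top")
O={1:(180,110),2:(305,90),3:(380,120)}
def px(k,l): return np.array([(O[k][0]+x/4,O[k][1]+y/4) for x,y in l])
def fit(name,k,l,pts,x0):
    P=px(k,l); pts=np.array(pts,float)
    def pr(p):
        w=R.from_euler("z",p[2]).apply(pts)+[p[0],p[1],0]
        return w2pix(c,w)
    s=least_squares(lambda p:(pr(p)-P).ravel(),x0)
    print(name,s.x[:2].round(4),np.degrees(s.x[2]).round(1),"res px",np.abs(s.fun).max().round(2))
t=[(.088,.105,.025),(.088,-.105,.025),(-.088,-.105,.025),(-.088,.105,.025)]
fit("tube_tray",1,[(66,88),(356,107),(333,353),(36,332)],t,[.6,.3,0])
fit("bottle_tray",2,[(23,53),(310,32),(335,270),(42,297)],t,[.7,0,0])
fit("carton_tray",3,[(188,33),(497,40),(499,288),(187,283)],t,[.6,-.3,0])
fit("carton",1,[(411,338),(471,336),(481,543),(421,549)],[(.0725,.02,.036),(.0725,-.02,.036),(-.0725,-.02,.036),(-.0725,.02,.036)],[.45,.1,0])
tb=[(.07,0,.015),(-.07,.023,.015),(-.07,-.023,.015)]
fit("tubeA",3,[(142,265),(82,459),(147,468)],tb,[.5,-.15,0])
fit("tubeB",3,[(326,368),(349,575),(414,560)],tb,[.5,-.25,0])
for n,p in(("botB",(202,522)),("botA",(671,378))):
    print(n,pix2w(c,*px(1,[p])[0],.08).round(4))
w=read_camera("wrist");print({k:v for k,v in w.items() if k!="frame"})
s=readout.get_state();r=R.from_quat(s["tcp_rot"]);print(r.as_matrix().round(3))
E
```

```text
tube_tray [0.5823 0.3345] -5.7 res px 0.63
bottle_tray [ 0.671  -0.0087] 2.8 res px 1.03
carton_tray [ 0.5734 -0.3286] -3.9 res px 1.51
carton [0.4181 0.1592] 1.9 res px 0.58
tubeA [ 0.4362 -0.1735] -11.3 res px 0.32
tubeB [ 0.3609 -0.3213] 10.7 res px 0.3
botB [0.3645 0.3152 0.08  ]
botA [0.4499 0.0065 0.08  ]
{'vertical_fov': 64.3592581955151, 'cx': 318.86011737123613, 'cy': 201.8558173337716, 'eye': array([0.19608175, 0.65080834, 0.37294446]), 'orientation': array([-0.1204054 , -0.0786196 ,  0.54702889,  0.82467017])}
[[-0.001  0.389  0.921]
 [-0.001  0.921 -0.389]
 [-1.    -0.001 -0.   ]]
```

```bash
cat > go.py <<'E'
import sys
from h import *
# usage: go.py x y z psi_deg (psi: world yaw of object whose y the jaws close along)
x,y,z,p=map(float,sys.argv[1:5]); s=readout.get_state()
m=R.from_quat(s["tcp_rot"]).as_matrix(); psi=np.degrees(np.arctan2(m[1,2],m[0,2]))
t=-((p-psi+180)%360-180); P=s["eef_pos"]; d=np.array([x,y,z])-P; a=np.radians(p)
print("t",round(s["time"],2),"pos",P.round(4),"psi",psi.round(1),"tilt",m[2,0].round(4),"open",round(s["opening"],3),"F",s["contact_force"].round(1))
print("turn",round(t,1),"deg; then cm: x(down) %.2f y %.2f z %.2f"%(-d[2]*100,100*(-np.sin(a)*d[0]+np.cos(a)*d[1]),100*(np.cos(a)*d[0]+np.sin(a)*d[1])))
E
python3 go.py .4362 -.1735 .15 -11.3
python3 - <<'E'
from h import *
def T(x,y,a,l):
    for p in l: print((R.from_euler("z",a,degrees=True).apply([*p,0])+[x,y,0])[:2].round(4),end=" ")
    print(a)
T(.5823,.3345,-5.7,[(0,.002),(0,.06)])
T(.5734,-.3286,-3.9,[(0,.045)])
T(.671,-.0087,2.8,[(-.025,.04),(-.025,-.04)])
E
```

```text
t 0.2 pos [0.2625 0.6214 0.2304] psi -22.9 tilt -1.0 open 1.002 F [-0.2  0.5 -0.2]
turn -11.6 deg; then cm: x(down) 8.04 y -74.55 z 32.61
[0.5825 0.3365] [0.5883 0.3942] -5.7
[ 0.5765 -0.2837] -3.9
[0.6441 0.03  ] [ 0.648  -0.0499] 2.8
```

Call:
drive_tool:
  steps:
    - [0,0,0,-5.8,0.8]
    - [0,0,0,-5.8,0.8]
    - [0,-4,3,0,0.8]
    - [0,-4,3,0,0.8]
    - [0,-4,3,0,0.8]
    - [0,-4,3,0,0.8]
    - [0,-4,3,0,0.8]
    - [0,-4,3,0,0.8]
    - [0,-4,3,0,0.8]
    - [0,-4,3,0,0.8]

```text
time: 1.2
eef_pos: [0.4357, 0.2591, 0.2314]
tcp_rot: [0.07, 0.704, -0.069, 0.704]
contact_force: [0.4, -0.4, -0.5]
opening: 0.8
```

Call:
drive_tool:
  steps:
    - [0,-4.2,1,0,0.8]
    - [0,-4.2,1,0,0.8]
    - [0,-4.2,1,0,0.8]
    - [0,-4.2,1,0,0.8]
    - [0,-4.2,1,0,0.8]
    - [0,-4.2,1,0,0.8]
    - [0,-4.2,1,0,0.8]
    - [0,-4.2,1,0,0.8]
    - [1,-4.2,0.6,0,0.8]
    - [1,-4.2,0,0,0.8]

```text
time: 2.2
eef_pos: [0.4374, -0.1698, 0.2116]
tcp_rot: [0.069, 0.703, -0.07, 0.704]
contact_force: [1.7, -0.3, 0.4]
opening: 0.802
```

```bash
python3 go.py .4362 -.1735 .10 -11.3
```

```text
t 2.2 pos [ 0.4374 -0.1698  0.2116] psi -11.3 tilt -1.0 open 0.802 F [ 1.7 -0.3  0.4]
turn -0.0 deg; then cm: x(down) 11.16 y -0.38 z -0.04
```

Call:
drive_tool:
  steps:
    - [3,-0.3,0,0,0.8]
    - [3,0,0,0,0.7]
    - [3,0,0,0,0.7]
    - [2,0,0,0,0.7]
    - [0,0,0,0,0.7]

```text
time: 2.7
eef_pos: [0.4343, -0.1693, 0.098]
tcp_rot: [0.071, 0.706, -0.069, 0.701]
contact_force: [0.1, -1.0, -0.2]
opening: 0.698
```

```bash
python3 go.py .4362 -.1735 .003 -11.3; python3 - <<'E'
from h import *
c=read_camera("wrist"); im=c["frame"][:,:,::-1].copy()
for P,a in(((.4362,-.1735),-11.3),):
    q=R.from_euler("z",a,degrees=True).apply([(.07,0,.015),(-.07,.023,.015),(-.07,-.023,.015),(0,.015,.015),(0,-.015,.015)])+[*P,0]
    for u,v in w2pix(c,q): cv2.circle(im,(int(u),int(v)),3,(0,0,255),1)
cv2.imwrite("pics/w1.png",im)
E
```

```text
t 2.7 pos [ 0.4343 -0.1693  0.098 ] psi -11.3 tilt -1.0 open 0.698 F [ 0.1 -1.  -0.2]
turn -0.0 deg; then cm: x(down) 9.50 y -0.38 z 0.27
```

View pics/w1.png

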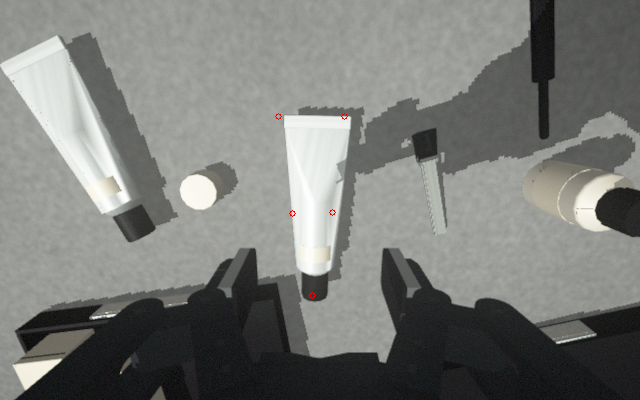

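Wrist view: the tube lies between the jaws with its cap at (314,295) and tail at (284–351,118), within about 3 mm of my estimate. Descending to grip it.

Call:
drive_tool:
  steps:
    - [2,-0.25,0.2,0,0.7]
    - [2,0,0,1,0.7]
    - [2,0,0,0,0.7]
    - [2,0,0,0,0.7]
    - [1.4,0,0,0,0.7]
    - [0,0,0,0,0.7]
    - [0,0,0,0,0.2]
    - [0,0,0,0,0.2]
    - [0,0,0,0,0.2]
    - [0,0,0,0,0.2]
  force: 30

```text
time: 3.75
eef_pos: [0.4397, -0.1745, 0.0092]
tcp_rot: [0.075, 0.702, -0.076, 0.704]
contact_force: [0.5, 1.4, 6.1]
opening: 0.347
```

```bash
python3 go.py .4362 -.172 .003 -12.3; python3 - <<'E'
from h import *
c=read_camera("wrist"); cv2.imwrite("pics/w2.png",c["frame"][:,:,::-1])
E
```

```text
t 3.75 pos [ 0.4397 -0.1745  0.0092] psi -12.3 tilt -1.0 open 0.347 F [0.5 1.4 6.1]
turn -0.0 deg; then cm: x(down) 0.62 y 0.17 z -0.39
```

View pics/w2.png

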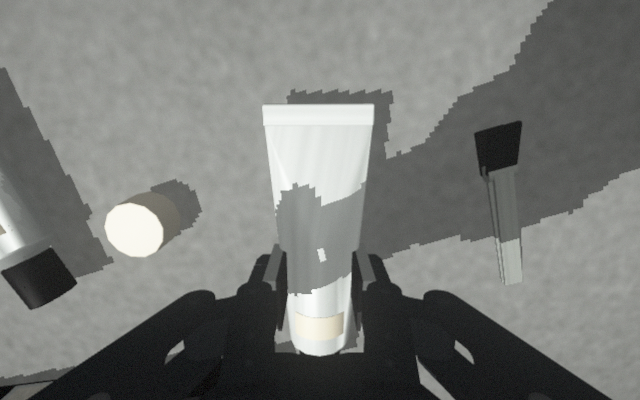

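The tube is between the pads at opening 0.347, about 29.5 mm. Lifting.

Call:
drive_tool:
  steps:
    - [-1,0,0,0,0.2]
    - [-3,0,0,0,0.2]
    - [-4,0,0,0,0.2]
    - [-4,0,0,0,0.2]
    - [0,0,0,0,0.2]
  force: 40

```text
time: 4.3
eef_pos: [0.4416, -0.1758, 0.1341]
tcp_rot: [0.074, 0.699, -0.078, 0.707]
contact_force: [1.0, -1.0, -0.7]
opening: 0.339
```

```bash
python3 go.py .5825 .3365 .13 -5.7; python3 -c "
from plant import readout
for i in range(3): print(readout.get_state()['eef_pos'])"
```

```text
t 4.3 pos [ 0.4416 -0.1758  0.1341] psi -12.3 tilt -0.9999 open 0.339 F [ 1.  -1.  -0.7]
turn -6.6 deg; then cm: x(down) 0.41 y 52.38 z 8.93
[ 0.4416296  -0.17580329  0.13408699]
[ 0.4416296  -0.17580329  0.13408699]
[ 0.4416296  -0.17580329  0.13408699]
```

Call:
drive_tool:
  steps:
    - [0,0,0,-6.6,0.2]
    - [0,4.4,0.8,0,0.2]
    - [0,4.4,0.8,0,0.2]
    - [0,4.4,0.8,0,0.2]
    - [0,4.4,0.8,0,0.2]
    - [0,4.4,0.8,0,0.2]
    - [0,4.4,0.8,0,0.2]
    - [0,4.4,0.8,0,0.2]
    - [0,4.4,0.8,0,0.2]
    - [0,4.4,0.8,0,0.2]

```text
time: 5.3
eef_pos: [0.5485, 0.215, 0.1264]
tcp_rot: [0.035, 0.707, -0.035, 0.706]
contact_force: [0.4, -0.5, 0.3]
opening: 0.345
```

Call:
drive_tool:
  steps:
    - [0,4.4,0.8,0,0.2]
    - [0,4.4,0.8,0,0.2]
    - [0,4,0.5,0,0.2]
    - [0,0,0,0,0.2]
    - [0,0,0,0,0.2]

```text
time: 5.8
eef_pos: [0.5818, 0.339, 0.1259]
tcp_rot: [0.034, 0.707, -0.035, 0.705]
contact_force: [0.4, -0.9, -0.8]
opening: 0.339
```

```bash
cat > go.py <<'E'
import sys
from h import *
# usage: go.py x y z psi_deg (psi: world yaw of object whose y the jaws close along); averages readings
x,y,z,p=map(float,sys.argv[1:5]); S=[]
for i in range(6): c=read_camera("wrist"); S.append(readout.get_state())
s=S[-1]; Q=np.array([k["eef_pos"] for k in S]); P=Q.mean(0); F=np.mean([k["contact_force"] for k in S],0)
m=R.from_quat([k["tcp_rot"] for k in S]).mean().as_matrix(); psi=np.degrees(np.arctan2(m[1,2],m[0,2]))
t=-((p-psi+180)%360-180); d=np.array([x,y,z])-P; a=np.radians(p)
print("t",round(s["time"],2),"pos",P.round(4),"sd",Q.std(0).round(4),"psi",psi.round(1),"open",round(s["opening"],3),"F",F.round(1))
print("turn",round(t,1),"deg; then cm: x(down) %.2f y %.2f z %.2f"%(-d[2]*100,100*(-np.sin(a)*d[0]+np.cos(a)*d[1]),100*(np.cos(a)*d[0]+np.sin(a)*d[1])))
if len(sys.argv)>5: cv2.imwrite(f"pics/{sys.argv[5]}.png",c["frame"][:,:,::-1])
E
python3 go.py .586 .336 .013 -5.7 w3
```

```text
t 6.1 pos [0.5824 0.3374 0.1268] sd [0.0003 0.0003 0.0005] psi -5.8 open 0.341 F [-0.2 -0.1 -0.7]
turn -0.1 deg; then cm: x(down) 11.38 y -0.11 z 0.38
```

View pics/w3.png

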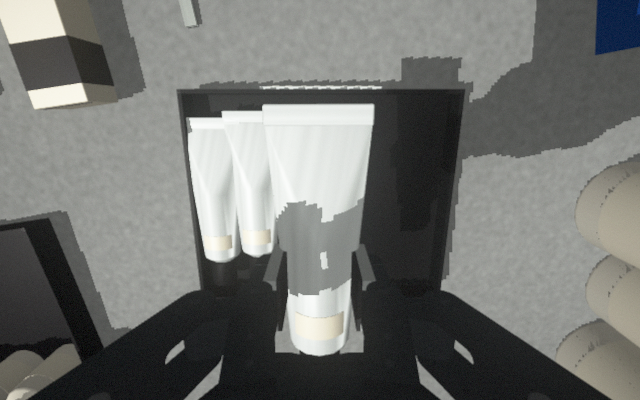

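Tray centred under the tube, its near rim at (180–465, 90) and the stock tubes to the left. Lowering.

Call:
drive_tool:
  steps:
    - [3,-0.1,0.3,0,0.2]
    - [3,0,0,0,0.2]
    - [2,0,0,0,0.2]
    - [1.5,0,0,0,0.2]
    - [1,0,0,0,0.2]
    - [0.5,0,0,0,0.2]
    - [0.3,0,0,0,0.2]
    - [0,0,0,0,0.2]
    - [0,0,0,0,0.2]
    - [0,0,0,0,0.2]

```text
time: 7.1
eef_pos: [0.5863, 0.3376, 0.0153]
tcp_rot: [0.035, 0.706, -0.035, 0.707]
contact_force: [-0.8, -0.0, -0.7]
opening: 0.34
```

```bash
python3 go.py .586 .336 .011 -5.7 w4
```

```text
t 7.4 pos [0.5859 0.3374 0.0148] sd [0.0001 0.0001 0.0002] psi -5.7 open 0.338 F [ 0.2  0.4 -1. ]
turn -0.0 deg; then cm: x(down) 0.38 y -0.14 z 0.02
```

Call:
drive_tool:
  steps:
    - [0.2,0,0,0,0.2]
    - [0,0,0,0,0.2]
    - [0,0,0,0,0.2]

```text
time: 7.7
eef_pos: [0.586, 0.3375, 0.0133]
tcp_rot: [0.035, 0.706, -0.035, 0.706]
contact_force: [-2.6, -0.3, 5.2]
opening: 0.339
```

Call:
drive_tool:
  steps:
    - [0.2,0,0,0,0.2]
    - [0,0,0,0,0.2]
    - [0,0,0,0,0.2]

```text
time: 8.0
eef_pos: [0.586, 0.3375, 0.0133]
tcp_rot: [0.035, 0.706, -0.035, 0.706]
contact_force: [-5.5, -2.6, 12.1]
opening: 0.342
```

Seated. Releasing narrowly, then going up.

Call:
drive_tool:
  steps:
    - [-0.2,0,0,0,0.45]
    - [0,0,0,0,0.5]
    - [0,0,0,0,0.5]
    - [-1,0,0,0,0.5]
    - [-3,0,0,0,0.5]
    - [-4,0,0,0,0.5]
    - [-4,0,0,0,0.5]
    - [0,0,0,0,0.5]
    - [0,0,0,0,0.5]

```text
time: 8.9
eef_pos: [0.5867, 0.3377, 0.1346]
tcp_rot: [0.036, 0.705, -0.035, 0.707]
contact_force: [-0.6, -0.4, -0.5]
opening: 0.505
```

```bash
python3 go.py .3609 -.3203 .1 10.2 w5
```

```text
t 9.2 pos [0.5848 0.3369 0.1306] sd [0.0003 0.0001 0.0008] psi -5.7 open 0.501 F [ 0.3  0.3 -0. ]
turn -15.9 deg; then cm: x(down) 3.06 y -60.72 z -33.67
```

View pics/w5.png

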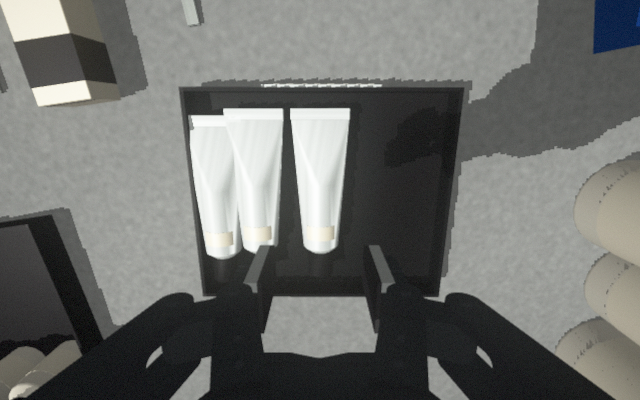

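Tube A lies flat in the tray, u 290–350, clear of the stock tubes. Next, tube B.

Call:
drive_tool:
  steps:
    - [0,0,0,-8,0.6]
    - [0,0,0,-8,0.7]
    - [0,-4.1,-2,0,0.7]
    - [0,-4.1,-2,0,0.7]
    - [0,-4.1,-2,0,0.7]
    - [0,-4.1,-2,0,0.7]
    - [0,-4.1,-2,0,0.7]
    - [0,-4.1,-2,0,0.7]
    - [0,-4.1,-2,0,0.7]
    - [0,-4.1,-2,0,0.7]

```text
time: 10.2
eef_pos: [0.4858, -0.0155, 0.1317]
tcp_rot: [-0.063, 0.705, 0.064, 0.704]
contact_force: [0.8, 0.5, -0.3]
opening: 0.701
```

Call:
drive_tool:
  steps:
    - [0,-4,-2.5,0,0.7]
    - [0,-4,-2.5,0,0.7]
    - [0,-4,-2.5,0,0.7]
    - [0,-4,-2.5,0,0.7]
    - [0,-4,-2.5,0,0.7]
    - [0,-4,-2.5,0,0.7]
    - [0,-4,-2.5,0,0.7]
    - [3,0,0,0,0.7]
    - [0,0,0,0,0.7]
    - [0,0,0,0,0.7]

```text
time: 11.2
eef_pos: [0.3641, -0.3196, 0.1013]
tcp_rot: [-0.062, 0.705, 0.065, 0.704]
contact_force: [0.9, -0.9, 0.8]
opening: 0.698
```

```bash
python3 go.py .3619 -.3203 .009 10.2 w6; python3 - <<'E'
from h import *
c=read_camera("wrist"); im=c["frame"].astype(int)
# tube pixels: brighter than mat; extents per row near image centre
g=im.min(2)
for v in (140,170,200,230,250):
    u=np.where(g[v,250:400]>150)[0]+250
    print(v,u.min() if len(u) else None,u.max() if len(u) else None)
q=R.from_euler("z",10.2,degrees=True).apply([(.07,0,.015),(-.07,.023,.015),(-.07,-.023,.015),(0,.015,.015),(0,-.015,.015)])+[.3619,-.3203,0]
print(w2pix(c,q).round(0).tolist())
E
```

```text
t 11.5 pos [ 0.3654 -0.3203  0.1031] sd [0.0003 0.0002 0.0004] psi 10.4 open 0.7 F [ 0.1  0.3 -0. ]
turn 0.2 deg; then cm: x(down) 9.41 y 0.07 z -0.34
140 250 387
170 255 377
200 250 367
230 273 372
250 286 358
[[319.0, 283.0], [352.0, 105.0], [286.0, 105.0], [339.0, 202.0], [299.0, 202.0]]
```

View pics/w6.png

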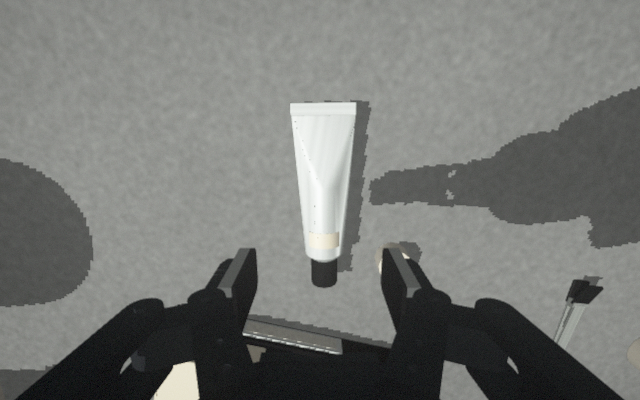

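Tube B is centred, with its cap at (324,286) and tail at (290–356,103). The jar lid behind the right finger will be cleared by a narrower opening.

Call:
drive_tool:
  steps:
    - [0,0.3,-0.4,0,0.55]
    - [2,0,0,0,0.55]
    - [2,0,0,0,0.55]
    - [2,0,0,0,0.55]
    - [2,0,0,0,0.55]
    - [1.4,0,0,0,0.55]
    - [0,0,0,0,0.55]
    - [0,0,0,0,0.2]
    - [0,0,0,0,0.2]
    - [0,0,0,0,0.2]

```text
time: 12.55
eef_pos: [0.3607, -0.3191, 0.0093]
tcp_rot: [-0.064, 0.704, 0.063, 0.705]
contact_force: [-0.0, -0.8, -1.1]
opening: 0.341
```

```bash
python3 go.py .3619 -.3203 .009 10.2
```

```text
t 12.85 pos [ 0.3606 -0.319   0.0091] sd [0. 0. 0.] psi 10.3 open 0.342 F [-1.   0.4  2.8]
turn 0.1 deg; then cm: x(down) 0.01 y -0.16 z 0.11
```

Call:
drive_tool:
  steps:
    - [-1,0,0,0,0.2]
    - [-3,0,0,0,0.2]
    - [-4,0,0,0,0.2]
    - [-4,0,0,0,0.2]
    - [0,0,0,8,0.2]
    - [0,0,0,8,0.2]
    - [0,0,0,0,0.2]

```text
time: 13.55
eef_pos: [0.3602, -0.3184, 0.1289]
tcp_rot: [0.035, 0.706, -0.035, 0.706]
contact_force: [0.4, -0.4, -1.0]
opening: 0.339
```

```bash
python3 go.py .5883 .3942 .013 -5.7
```

```text
t 13.85 pos [ 0.3601 -0.3183  0.1281] sd [0.     0.     0.0002] psi -5.6 open 0.344 F [ 0.1 -0.3 -1. ]
turn 0.1 deg; then cm: x(down) 11.51 y 73.16 z 15.64
```

Call:
drive_tool:
  steps:
    - [0,4.4,1.4,0,0.2]
    - [0,4.4,1.4,0,0.2]
    - [0,4.4,1.4,0,0.2]
    - [0,4.4,1.4,0,0.2]
    - [0,4.4,1.4,0,0.2]
    - [0,4.4,1.4,0,0.2]
    - [0,4.4,1.4,0,0.2]
    - [0,4.4,1.4,0,0.2]
    - [0,4.4,1.4,0,0.2]
    - [0,4.4,1.4,0,0.2]

```text
time: 14.85
eef_pos: [0.5437, 0.1073, 0.1281]
tcp_rot: [0.035, 0.706, -0.035, 0.706]
contact_force: [-0.0, -0.5, -0.5]
opening: 0.339
```

Call:
drive_tool:
  steps:
    - [0,4.2,0.2,0,0.2]
    - [0,4.2,0.2,0,0.2]
    - [0,4.2,0.2,0,0.2]
    - [0,4.2,0.2,0,0.2]
    - [0,4.2,0.2,0,0.2]
    - [0,4.2,0.2,0,0.2]
    - [0,4,0.4,0,0.2]
    - [2,0,0,0,0.2]
    - [3,0,0,0,0.2]
    - [0,0,0,0,0.2]

```text
time: 15.85
eef_pos: [0.5846, 0.393, 0.072]
tcp_rot: [0.033, 0.71, -0.037, 0.703]
contact_force: [-0.9, -0.8, -2.8]
opening: 0.34
```

```bash
python3 go.py .5883 .3942 .013 -5.7 w7
```

```text
t 16.15 pos [0.5884 0.3942 0.0786] sd [0.0013 0.0004 0.0022] psi -5.7 open 0.342 F [ 0.  -0.  -0.7]
turn -0.0 deg; then cm: x(down) 6.56 y -0.00 z -0.01
```

View pics/w7.png

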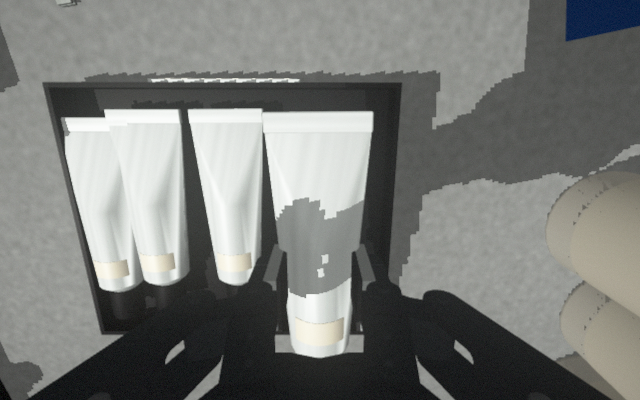

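Tube B is over the free floor between tube A and the right wall. Lowering.

Call:
drive_tool:
  steps:
    - [2,0,0,0,0.2]
    - [2,0,0,0,0.2]
    - [1.5,0,0,0,0.2]
    - [0.6,0,0,0,0.2]
    - [0.3,0,0,0,0.2]
    - [0.2,0,0,0,0.2]
    - [0,0,0,0,0.2]
    - [0,0,0,0,0.2]
    - [0,0,0,0,0.2]

```text
time: 17.05
eef_pos: [0.5891, 0.3948, 0.0132]
tcp_rot: [0.036, 0.705, -0.035, 0.707]
contact_force: [0.7, 1.4, -0.3]
opening: 0.339
```

```bash
python3 go.py .5883 .3942 .013 -5.7
```

```text
t 17.35 pos [0.5891 0.3948 0.0132] sd [0. 0. 0.] psi -5.7 open 0.338 F [1.1 0.8 1.1]
turn -0.0 deg; then cm: x(down) 0.02 y -0.06 z -0.08
```

Call:
drive_tool:
  steps:
    - [0,0,0,0,0.45]
    - [0,0,0,0,0.48]
    - [0,0,0,0,0.48]
    - [-1,0,0,0,0.48]
    - [-3,0,0,0,0.48]
    - [-4,0,0,0,0.5]
    - [-4,0,0,-7.6,0.7]
    - [0,0,0,0,0.8]
    - [0,0,0,0,0.8]

```text
time: 18.25
eef_pos: [0.5892, 0.3948, 0.1351]
tcp_rot: [-0.011, 0.706, 0.012, 0.708]
contact_force: [0.4, -0.0, -0.5]
opening: 0.8
```

```bash
python3 go.py .4181 .1605 .1 1.9
```

```text
t 18.55 pos [0.5873 0.3938 0.1307] sd [0.0004 0.0002 0.001 ] psi 1.9 open 0.8 F [-0.  -0.2 -0.1]
turn -0.0 deg; then cm: x(down) 3.07 y -22.76 z -17.69
```

Call:
drive_tool:
  steps:
    - [0,-3.8,-2.9,0,0.75]
    - [0,-3.8,-2.9,0,0.75]
    - [0,-3.8,-2.9,0,0.75]
    - [0,-3.8,-2.9,0,0.75]
    - [0,-3.8,-2.9,0,0.75]
    - [0,-3.8,-3.2,0,0.75]
    - [2,0,0,0,0.75]
    - [1,0,0,0,0.75]
    - [0,0,0,0,0.75]
    - [0,0,0,0,0.75]

```text
time: 19.55
eef_pos: [0.4194, 0.161, 0.1021]
tcp_rot: [-0.012, 0.707, 0.012, 0.707]
contact_force: [0.0, 0.8, -0.7]
opening: 0.749
```

```bash
python3 go.py .4181 .1605 .01 1.9 w8
```

```text
t 19.85 pos [0.4197 0.1611 0.1027] sd [0.0002 0.0001 0.0001] psi 1.9 open 0.747 F [-0.3  0.  -0.1]
turn 0.0 deg; then cm: x(down) 9.27 y -0.05 z -0.16
```

View pics/w8.png

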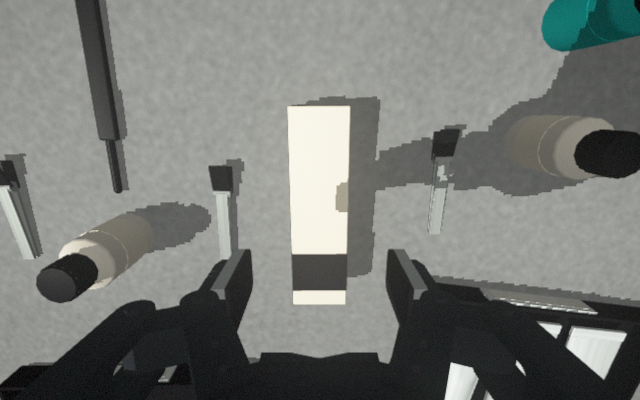

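Carton centred at u≈319, aligned; clips at (224,210) and (438,200) clear. Descending.

Call:
drive_tool:
  steps:
    - [0,0,-0.1,0,0.7]
    - [2,0,0,0,0.7]
    - [2,0,0,0,0.7]
    - [2,0,0,0,0.7]
    - [2,0,0,0,0.7]
    - [1.3,0,0,0,0.7]
    - [0,0,0,0,0.7]
    - [0,0,0,0,0.3]
    - [0,0,0,0,0.3]
    - [0,0,0,0,0.3]
  force: 40

```text
time: 20.85
eef_pos: [0.4188, 0.1607, 0.0104]
tcp_rot: [-0.012, 0.706, 0.012, 0.708]
contact_force: [-0.3, -0.5, -1.1]
opening: 0.457
```

```bash
python3 go.py .4181 .1605 .01 1.9
```

```text
t 21.15 pos [0.4187 0.1607 0.0103] sd [0. 0. 0.] psi 1.9 open 0.457 F [-0.5 -0.2  3.8]
turn -0.0 deg; then cm: x(down) 0.03 y -0.02 z -0.06
```

Call:
drive_tool:
  steps:
    - [-1,0,0,0,0.3]
    - [-3,0,0,0,0.3]
    - [-4,0,0,0,0.3]
    - [-4,0,0,0,0.3]
    - [0,0,0,5.8,0.3]
    - [0,0,0,0,0.3]

```text
time: 21.75
eef_pos: [0.4185, 0.1607, 0.1309]
tcp_rot: [0.024, 0.706, -0.024, 0.708]
contact_force: [-0.6, -1.1, -1.6]
opening: 0.455
```

```bash
python3 go.py .577 -.2837 .0145 -3.9
```

```text
t 22.05 pos [0.4169 0.1604 0.1283] sd [0.0003 0.     0.0005] psi -3.8 open 0.46 F [-0.4  0.  -0.9]
turn 0.1 deg; then cm: x(down) 11.38 y -43.22 z 18.99
```

Call:
drive_tool:
  steps:
    - [0,-4,2,0,0.3]
    - [0,-4,2,0,0.3]
    - [0,-4,2,0,0.3]
    - [0,-4,2,0,0.3]
    - [0,-4,2,0,0.3]
    - [0,-4,2,0,0.3]
    - [0,-4,2,0,0.3]
    - [0,-4,2,0,0.3]
    - [0,-4,1.5,0,0.3]
    - [0,-4,1.5,0,0.3]

```text
time: 23.05
eef_pos: [0.5802, -0.2531, 0.128]
tcp_rot: [0.024, 0.707, -0.024, 0.706]
contact_force: [0.6, -0.4, -0.5]
opening: 0.461
```

Call:
drive_tool:
  steps:
    - [0,-3.2,0,0,0.3]
    - [2,0,0,0,0.3]
    - [2,0,0,0,0.3]
    - [1,0,0,0,0.3]
    - [0,0,0,0,0.3]

```text
time: 23.55
eef_pos: [0.5764, -0.2822, 0.0762]
tcp_rot: [0.025, 0.708, -0.023, 0.705]
contact_force: [-0.2, -0.0, -0.2]
opening: 0.465
```

```bash
python3 go.py .577 -.2837 .0145 -3.9 w9
```

```text
t 23.85 pos [ 0.5785 -0.2834  0.0799] sd [0.0005 0.0003 0.001 ] psi -3.9 open 0.457 F [ 0.4  0.  -0.4]
turn 0.0 deg; then cm: x(down) 6.54 y -0.04 z -0.14
```

View pics/w9.png

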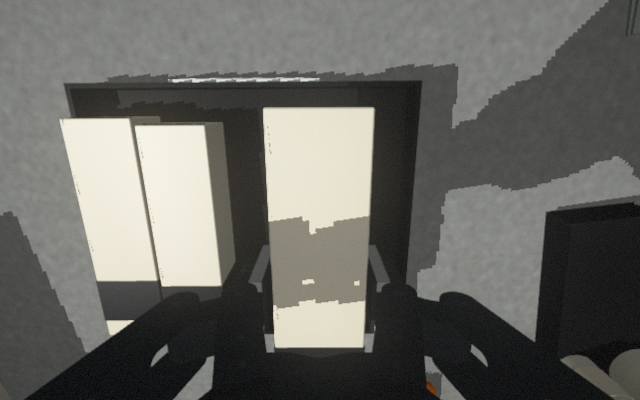

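Carton is over the free floor, 45 mm left of the tray centre as planned. I'll check the lengthwise fit using the near rim at (243,88).

```bash
python3 - <<'E'
from h import *
c=read_camera("wrist")
for u,v in((67,84),(420,83)):
    w=pix2w(c,u,v,.025)[:2]-[.5734,-.3286]; print(R.from_euler("z",3.9,degrees=True).apply([*w,0]).round(4))
E
```

```text
[-0.0829 -0.1016  0.    ]
[-0.0835  0.1053  0.    ]
```

Call:
drive_tool:
  steps:
    - [2,0,0.2,0,0.3]
    - [2,0,0,0,0.3]
    - [1.5,0,0,0,0.3]
    - [0.6,0,0,0,0.3]
    - [0.3,0,0,0,0.3]
    - [0.1,0,0,0,0.3]
    - [0,0,0,0,0.3]
    - [0,0,0,0,0.3]
    - [0,0,0,0,0.3]

```text
time: 24.8
eef_pos: [0.5805, -0.2839, 0.0151]
tcp_rot: [0.024, 0.706, -0.024, 0.707]
contact_force: [-0.4, -0.0, 0.4]
opening: 0.465
```

```bash
python3 go.py .58 -.2837 .0145 -3.9
```

```text
t 25.1 pos [ 0.5802 -0.2836  0.0147] sd [0.0001 0.0001 0.0002] psi -3.9 open 0.457 F [-0.  -0.3 -0.7]
turn -0.0 deg; then cm: x(down) 0.02 y -0.01 z -0.02
```

Call:
drive_tool:
  steps:
    - [0.1,0,0,0,0.3]
    - [0,0,0,0,0.3]
    - [0,0,0,0,0.3]

```text
time: 25.4
eef_pos: [0.5801, -0.2836, 0.0143]
tcp_rot: [0.024, 0.707, -0.024, 0.707]
contact_force: [-3.4, 1.3, 4.4]
opening: 0.463
```

Call:
drive_tool:
  steps:
    - [0.1,0,0,0,0.3]
    - [0,0,0,0,0.3]
    - [0,0,0,0,0.3]

```text
time: 25.7
eef_pos: [0.5801, -0.2836, 0.0143]
tcp_rot: [0.024, 0.707, -0.024, 0.706]
contact_force: [-4.6, 2.5, 9.9]
opening: 0.461
```

Call:
drive_tool:
  steps:
    - [-0.1,0,0,0,0.55]
    - [0,0,0,0,0.65]
    - [0,0,0,0,0.65]
    - [-1,0,0,0,0.65]
    - [-3,0,0,0,0.65]
    - [-4,0,0,0,0.65]
    - [-5,0,0,-6.7,0.7]
    - [0,0,0,0,0.75]
    - [0,0,0,0,0.75]

```text
time: 26.6
eef_pos: [0.5812, -0.2843, 0.1463]
tcp_rot: [-0.018, 0.705, 0.016, 0.708]
contact_force: [-0.3, 1.3, -0.2]
opening: 0.751
```

```bash
python3 go.py .4499 .0075 .12 2.8
```

```text
t 26.9 pos [ 0.5792 -0.2829  0.1418] sd [0.0004 0.0002 0.001 ] psi 2.8 open 0.749 F [-0.1 -0.1 -0.1]
turn -0.0 deg; then cm: x(down) 2.18 y 29.64 z -11.50
```

Call:
drive_tool:
  steps:
    - [0,4.2,-1.6,0,0.75]
    - [0,4.2,-1.6,0,0.75]
    - [0,4.2,-1.6,0,0.75]
    - [0,4.2,-1.6,0,0.75]
    - [0,4.2,-1.6,0,0.75]
    - [0,4.2,-1.6,0,0.75]
    - [0,4.2,-1.6,0,0.75]
    - [2,0.2,-0.3,0,0.75]
    - [0,0,0,0,0.75]
    - [0,0,0,0,0.75]

```text
time: 27.9
eef_pos: [0.4505, 0.0065, 0.1229]
tcp_rot: [-0.017, 0.707, 0.017, 0.706]
contact_force: [0.5, -0.0, 0.5]
opening: 0.749
```

```bash
python3 go.py .4499 .0075 .025 2.8 w10; python3 - <<'E'
from h import *
c=read_camera("wrist"); im=c["frame"][:,:,::-1].copy()
for r,z in((.012,.08),(.019,.054),(.019,0)):
  q=[[.4499+r*np.cos(a),.0075+r*np.sin(a),z] for a in np.linspace(0,6.28,24)]
  for u,v in w2pix(c,np.array(q)): cv2.circle(im,(int(u),int(v)),1,(0,0,255),-1)
cv2.imwrite("pics/w10.png",im)
E
```

```text
t 28.2 pos [0.4515 0.0057 0.1239] sd [0.0002 0.0001 0.0002] psi 2.7 open 0.751 F [-0.1 -0.   0.3]
turn -0.1 deg; then cm: x(down) 9.89 y 0.18 z -0.15
```

View pics/w10.png

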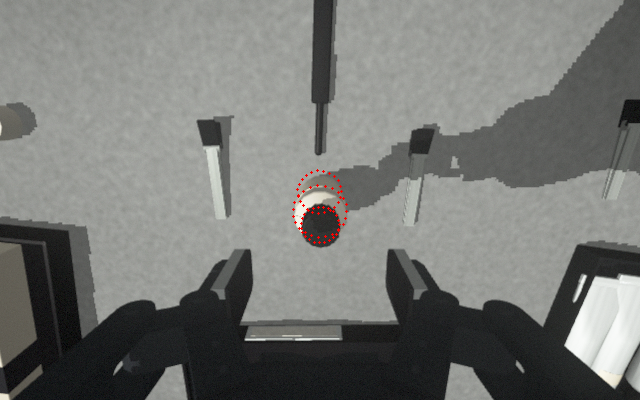

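The overlay fits bottle A, cap at (320,225). Descending and gripping its body.

Call:
drive_tool:
  steps:
    - [1,0.2,0,0,0.75]
    - [2,0,0,0,0.75]
    - [2,0,0,0,0.75]
    - [2,0,0,0,0.75]
    - [2,0,0,0,0.75]
    - [1.5,0,0,0,0.75]
    - [0,0,0,0,0.75]
    - [0,0,0,0,0.3]
    - [0,0,0,0,0.3]
    - [0,0,0,0,0.3]
  force: 30

```text
time: 29.25
eef_pos: [0.4515, 0.0084, 0.0193]
tcp_rot: [-0.017, 0.706, 0.017, 0.708]
contact_force: [-0.2, 0.4, -0.6]
opening: 0.437
```

```bash
python3 go.py .4499 .0075 .018 2.8
```

```text
t 29.55 pos [0.4514 0.0084 0.0192] sd [0. 0. 0.] psi 2.8 open 0.439 F [-0.   0.4  2.8]
turn -0.0 deg; then cm: x(down) 0.12 y -0.08 z -0.15
```

Call:
drive_tool:
  steps:
    - [-1,0,0,0,0.3]
    - [-3,0,0,0,0.3]
    - [-3,0,0,0,0.3]
    - [-2,0,0,0,0.3]
    - [0,0,0,0,0.3]
    - [0,0,0,0,0.3]

```text
time: 30.15
eef_pos: [0.4503, 0.0086, 0.1082]
tcp_rot: [-0.017, 0.707, 0.017, 0.707]
contact_force: [-0.9, 0.3, -0.7]
opening: 0.437
```

```bash
python3 go.py .6451 .0315 .022 2.8
```

```text
t 30.45 pos [0.4495 0.0087 0.1068] sd [0.0002 0.     0.0002] psi 2.8 open 0.434 F [-0.3  0.4 -0.7]
turn -0.0 deg; then cm: x(down) 8.48 y 1.32 z 19.65
```

Call:
drive_tool:
  steps:
    - [0,0.3,4,0,0.3]
    - [0,0.3,4,0,0.3]
    - [0,0.3,4,0,0.3]
    - [0,0.3,4,0,0.3]
    - [0,0.1,3.5,0,0.3]
    - [1,0,0,0,0.3]
    - [2,0,0,0,0.3]
    - [2,0,0,0,0.3]
    - [0,0,0,0,0.3]
    - [0,0,0,0,0.3]

```text
time: 31.45
eef_pos: [0.6434, 0.0311, 0.0572]
tcp_rot: [-0.017, 0.708, 0.017, 0.706]
contact_force: [-0.1, 0.0, -0.3]
opening: 0.436
```

```bash
python3 go.py .6451 .0315 .0232 2.8 w11; python3 - <<'E'
from h import *
c=read_camera("wrist"); print(w2pix(c,R.from_euler("z",2.8,degrees=True).apply([(-.088,.105,.025),(-.088,-.105,.025)])+[.671,-.0087,0]).round(0))
E
```

```text
t 31.75 pos [0.6453 0.0309 0.0595] sd [0.0004 0.     0.0005] psi 2.8 open 0.437 F [ 0.3 -0.2 -0.2]
turn -0.0 deg; then cm: x(down) 3.63 y 0.06 z -0.01
[[436. 122.]
 [ 48. 122.]]
```

View pics/w11.png

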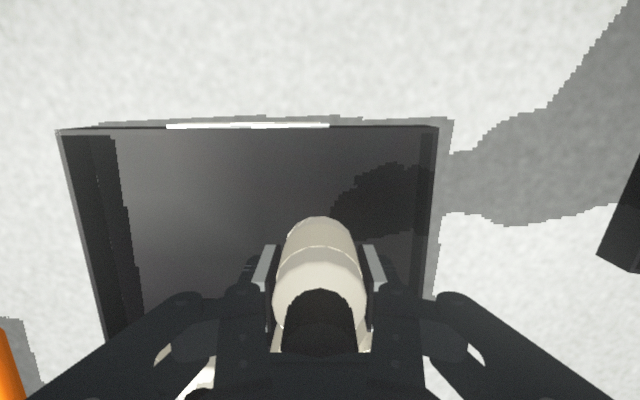

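Tray rim is at (57–438,128) and the bottle hangs over open floor. Lowering.

Call:
drive_tool:
  steps:
    - [1.5,0,0,0,0.3]
    - [1,0,0,0,0.3]
    - [0.6,0,0,0,0.3]
    - [0.3,0,0,0,0.3]
    - [0,0,0,0,0.3]
    - [0,0,0,0,0.3]
    - [0,0,0,0,0.3]

```text
time: 32.5
eef_pos: [0.6449, 0.031, 0.0242]
tcp_rot: [-0.017, 0.707, 0.017, 0.707]
contact_force: [0.4, -0.0, -1.3]
opening: 0.434
```

```bash
python3 go.py .6451 .0315 .0232 2.8
```

```text
t 32.8 pos [0.6448 0.031  0.0243] sd [0. 0. 0.] psi 2.8 open 0.44 F [-0.  -0.  -0.3]
turn -0.0 deg; then cm: x(down) 0.11 y 0.05 z 0.03
```

Call:
drive_tool:
  steps:
    - [0.2,0,0,0,0.3]
    - [0,0,0,0,0.3]
    - [0,0,0,0,0.3]

```text
time: 33.1
eef_pos: [0.6452, 0.031, 0.0232]
tcp_rot: [-0.017, 0.707, 0.017, 0.707]
contact_force: [-1.2, 0.6, 5.3]
opening: 0.432
```

Call:
drive_tool:
  steps:
    - [0,0,0,0,0.55]
    - [0,0,0,0,0.6]
    - [0,0,0,0,0.6]
    - [-1,0,0,0,0.6]
    - [-3,0,0,0,0.6]
    - [-4,0,0,0,0.65]
    - [-3,0,0,0,0.75]
    - [0,0,0,0,0.75]
    - [0,0,0,0,0.75]

```text
time: 34.0
eef_pos: [0.6454, 0.0309, 0.1339]
tcp_rot: [-0.017, 0.706, 0.017, 0.708]
contact_force: [-0.1, -0.1, -0.2]
opening: 0.742
```

```bash
python3 go.py .3655 .3162 .12 2.8
```

```text
t 34.3 pos [0.6438 0.0311 0.1308] sd [0.0003 0.     0.0006] psi 2.8 open 0.745 F [-0.1 -0.1  0.2]
turn -0.0 deg; then cm: x(down) 1.08 y 29.83 z -26.40
```

Call:
drive_tool:
  steps:
    - [0,3.3,-2.9,0,0.75]
    - [0,3.3,-2.9,0,0.75]
    - [0,3.3,-2.9,0,0.75]
    - [0,3.3,-2.9,0,0.75]
    - [0,3.3,-2.9,0,0.75]
    - [0,3.3,-2.9,0,0.75]
    - [0,3.3,-2.9,0,0.75]
    - [0,3.3,-2.9,0,0.75]
    - [0,3.4,-3.2,0,0.75]
    - [1,0,0,0,0.75]

```text
time: 35.3
eef_pos: [0.3635, 0.3187, 0.1227]
tcp_rot: [-0.019, 0.707, 0.02, 0.707]
contact_force: [-0.2, -1.2, 1.4]
opening: 0.752
```

Call:
drive_tool:
  steps:
    - [0,0,0,0,0.75]
    - [0,0,0,0,0.75]

```text
time: 35.5
eef_pos: [0.3669, 0.3151, 0.1218]
tcp_rot: [-0.017, 0.707, 0.017, 0.707]
contact_force: [0.7, 0.2, 0.3]
opening: 0.747
```

```bash
python3 go.py .3655 .3162 .018 2.8; python3 - <<'E'
from h import *
c=read_camera("wrist"); im=c["frame"][:,:,::-1].copy()
for r,z in((.012,.08),(.019,.054),(.019,0)):
  q=[[.3655+r*np.cos(a),.3162+r*np.sin(a),z] for a in np.linspace(0,6.28,24)]
  for u,v in w2pix(c,np.array(q)): cv2.circle(im,(int(u),int(v)),1,(0,0,255),-1)
cv2.imwrite("pics/w12.png",im)
E
```

```text
t 35.8 pos [0.3676 0.3151 0.1224] sd [0.0001 0.0001 0.0001] psi 2.7 open 0.747 F [-0.   0.  -0.4]
turn -0.1 deg; then cm: x(down) 10.44 y 0.12 z -0.21
```

View pics/w12.png

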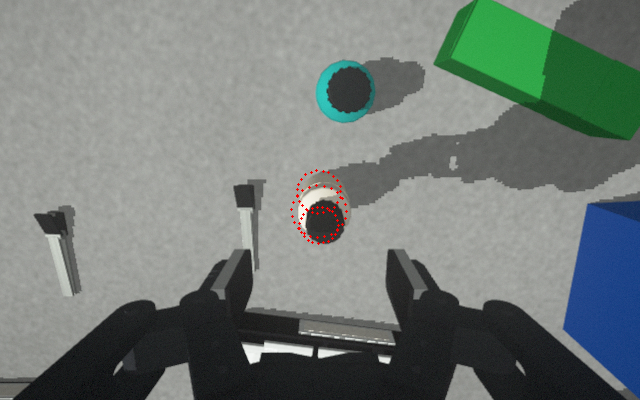

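The white bottle B is at cap (325,222); the turquoise decoy at (346,91) is left alone. Descending with a small correction.

Call:
drive_tool:
  steps:
    - [1,0.3,-0.1,0,0.7]
    - [2,0,0,0,0.7]
    - [2,0,0,0,0.7]
    - [2,0,0,0,0.7]
    - [2,0,0,0,0.7]
    - [1.4,0,0,0,0.7]
    - [0,0,0,0,0.7]
    - [0,0,0,0,0.3]
    - [0,0,0,0,0.3]
    - [0,0,0,0,0.3]

```text
time: 36.85
eef_pos: [0.3662, 0.3192, 0.0193]
tcp_rot: [-0.017, 0.706, 0.018, 0.708]
contact_force: [-0.5, 1.0, -1.2]
opening: 0.435
```

```bash
python3 go.py .3655 .3182 .018 2.8
```

```text
t 37.15 pos [0.366  0.3191 0.0192] sd [0. 0. 0.] psi 2.8 open 0.436 F [-0.1  0.2  2.2]
turn -0.0 deg; then cm: x(down) 0.12 y -0.09 z -0.06
```

Call:
drive_tool:
  steps:
    - [-1,0,0,0,0.3]
    - [-3,0,0,0,0.3]
    - [-3,0,0,0,0.3]
    - [-3,0,0,0,0.3]
    - [0,0,0,0,0.3]
    - [0,0,0,0,0.3]

```text
time: 37.75
eef_pos: [0.3655, 0.3188, 0.1189]
tcp_rot: [-0.017, 0.706, 0.017, 0.707]
contact_force: [-0.7, -0.1, -1.2]
opening: 0.436
```

```bash
python3 go.py .649 -.050 .0225 2.8
```

```text
t 38.05 pos [0.3644 0.3181 0.1168] sd [0.0002 0.0001 0.0004] psi 2.8 open 0.435 F [ 0.2 -0.  -0.8]
turn -0.0 deg; then cm: x(down) 9.43 y -38.16 z 26.63
```

Call:
drive_tool:
  steps:
    - [-1,-4,1.8,0,0.3]
    - [0,-4,1.8,0,0.3]
    - [0,-4,1.8,0,0.3]
    - [0,-4,1.8,0,0.3]
    - [0,-4,1.8,0,0.3]
    - [0,-4,1.8,0,0.3]
    - [0,-3.5,0.5,0,0.3]
    - [0,-3.5,0.5,0,0.3]
    - [0,-3.5,0.5,0,0.3]
    - [0,-3.5,0.5,0,0.3]

```text
time: 39.05
eef_pos: [0.5115, -0.056, 0.1275]
tcp_rot: [-0.017, 0.707, 0.017, 0.706]
contact_force: [-0.3, -0.1, -0.4]
opening: 0.435
```

Call:
drive_tool:
  steps:
    - [0,0,4.6,0,0.3]
    - [0,0,4.6,0,0.3]
    - [0,0,4.6,0,0.3]
    - [2,0,0,0,0.3]
    - [3,0,0,0,0.3]
    - [2,0,0,0,0.3]
    - [0,0,0,0,0.3]
    - [0,0,0,0,0.3]

```text
time: 39.85
eef_pos: [0.6492, -0.0478, 0.0575]
tcp_rot: [-0.017, 0.708, 0.017, 0.706]
contact_force: [0.2, 0.1, -0.3]
opening: 0.434
```

```bash
python3 go.py .649 -.050 .0235 2.8
```

```text
t 40.15 pos [ 0.6506 -0.0481  0.0599] sd [0.0002 0.0001 0.0004] psi 2.8 open 0.435 F [-0.1 -0.  -0.5]
turn -0.0 deg; then cm: x(down) 3.64 y -0.18 z -0.17
```

Call:
drive_tool:
  steps:
    - [1.5,-0.2,0,0,0.3]
    - [1,0,0,0,0.3]
    - [0.6,0,0,0,0.3]
    - [0.3,0,0,0,0.3]
    - [0,0,0,0,0.3]
    - [0,0,0,0,0.3]
    - [0.1,0,0,0,0.3]
    - [0,0,0,0,0.3]
    - [0,0,0,0,0.3]

```text
time: 41.05
eef_pos: [0.6497, -0.0498, 0.0233]
tcp_rot: [-0.017, 0.707, 0.017, 0.707]
contact_force: [0.4, -1.2, 0.5]
opening: 0.435
```

Call:
drive_tool:
  steps:
    - [0.15,0,0,0,0.3]
    - [0,0,0,0,0.3]
    - [0,0,0,0,0.3]

```text
time: 41.35
eef_pos: [0.6499, -0.0499, 0.0232]
tcp_rot: [-0.017, 0.707, 0.017, 0.707]
contact_force: [-2.4, 1.0, 6.3]
opening: 0.437
```

Touching the floor. Releasing, rising, and retreating toward the robot for a clear final look.

Call:
drive_tool:
  steps:
    - [0,0,0,0,0.55]
    - [0,0,0,0,0.6]
    - [0,0,0,0,0.6]
    - [-1,0,0,0,0.6]
    - [-3,0,0,0,0.6]
    - [-4,0,0,0,0.6]
    - [-5,0,0,0,0.6]
    - [-5,0,0,0,0.6]
    - [-3,0,-3,0,0.6]
    - [0,0,-4,0,0.6]

```text
time: 42.35
eef_pos: [0.5832, -0.0542, 0.2401]
tcp_rot: [-0.019, 0.702, 0.016, 0.712]
contact_force: [0.4, -0.0, -0.2]
opening: 0.598
```

Call:
drive_tool:
  steps:
    - [0,0,-4,0,0.6]
    - [0,0,-4,0,0.6]
    - [0,0,-3,0,0.6]
    - [0,0,0,0,0.6]
    - [0,0,0,0,0.6]
    - [0,0,0,0,0.6]

```text
time: 42.95
eef_pos: [0.4709, -0.0588, 0.2326]
tcp_rot: [-0.017, 0.706, 0.017, 0.707]
contact_force: [0.0, -0.3, 0.5]
opening: 0.599
```

```bash
python3 - <<'E'
from h import *
c=read_camera("scene")["frame"][:,:,::-1]; t=read_camera("top")["frame"][:,:,::-1]
a=cv2.resize(c[170:350,110:500],(780,360)); b=cv2.resize(t[90:205,180:515],(780,240))
b=cv2.resize(t[90:205,180:515],(699,240)); b=cv2.copyMakeBorder(b,0,0,0,81,cv2.BORDER_CONSTANT)
cv2.imwrite("pics/end.png",np.vstack([a,b])); print(readout.get_state()["time"])
E
```

```text
43.05
```

The picture limit is reached, so I'll check numerically: the new bright blobs in each camera against the projections of the placed items.

```bash
python3 - <<'E'
from h import *
def box(x,y,a,hx,hy,z0,z1):
    l=np.array([(i*hx,j*hy,k) for i in(-1,1) for j in(-1,1) for k in(z0,z1)])
    return R.from_euler("z",a,degrees=True).apply(l)+[x,y,0]
items={"tubeA":box(.5825,.3375,-5.7,.07,.023,.005,.03),"tubeB":box(.589,.3948,-5.7,.07,.023,.005,.03),
"carton":box(.580,-.2836,-3.9,.0725,.02,.004,.04),"botA":box(.645,.031,3,.0165,.0165,.004,.06),"botB":box(.65,-.05,3,.0165,.0165,.004,.06)}
for n in("top","scene"):
    c=read_camera(n); new=c["frame"].min(2).astype(int); old=cv2.imread(f"pics/{n}0.png").min(2).astype(int)
    k,lab,st,cen=cv2.connectedComponentsWithStats(((new-old>40)&(new>85)).astype(np.uint8))
    for i in range(1,k):
        if st[i,4]>60: print(n,"blob",st[i,:2],st[i,:2]+st[i,2:4],"area",st[i,4])
    for m,q in items.items():
        p=w2pix(c,q); print("  pred",m,p.min(0).round(),p.max(0).round())
E
```

```text
top blob [330 131] [343 145] area 87
top blob [443 131] [459 137] area 72
top blob [198 147] [216 189] area 572
top blob [443 146] [459 183] area 563
top blob [218 148] [236 190] area 574
top blob [276 199] [299 217] area 268
top blob [324 204] [346 218] area 191
top blob [451 212] [467 266] area 356
top blob [  0 259] [ 10 275] area 76
top blob [ 16 268] [ 32 305] area 440
top blob [  7 275] [137 400] area 6837
top blob [393 377] [406 395] area 125
  pred tubeA [217. 140.] [240. 191.]
  pred tubeB [197. 138.] [221. 189.]
  pred carton [440. 131.] [458. 185.]
  pred botA [329. 130.] [342. 148.]
  pred botB [357. 127.] [372. 145.]
scene blob [459  22] [486  53] area 275
scene blob [280  44] [413  95] area 1858
scene blob [413  60] [503 106] area 1407
scene blob [243  85] [264  92] area 84
scene blob [243  91] [264  99] area 77
scene blob [389 143] [398 153] area 71
scene blob [438 187] [473 223] area 550
scene blob [418 191] [452 228] area 557
scene blob [292 193] [304 205] area 107
scene blob [346 193] [374 211] area 156
scene blob [304 206] [320 222] area 155
scene blob [166 208] [185 247] area 289
scene blob [225 211] [242 255] area 314
scene blob [328 252] [346 278] area 346
scene blob [180 256] [206 297] area 735
scene blob [295 264] [313 290] area 360
scene blob [187 302] [210 321] area 304
  pred tubeA [417. 189.] [459. 238.]
  pred tubeB [437. 185.] [481. 233.]
  pred carton [180. 256.] [209. 322.]
  pred botA [327. 249.] [346. 279.]
  pred botB [293. 261.] [314. 292.]
```

Every placed item shows at its predicted place in the scene view: the upright bottle blobs, the tubes and the carton. Handing in.

```bash
python3 -c "
from plant import sign_off
print(sign_off())"
```

```text
the job is handed in; nothing more can be done
None
```

All five loose items are in their trays and the job was handed in at about 43 s. Both tubes lie flat beside the stock tubes, the carton lies flat in the carton tray, and both white bottles stand in the bottle tray. Each was lowered until the wrist felt the floor, then released. I left the green carton and turquoise bottle alone.

**Last checks:** in the scene camera, all five items appeared within a few pixels of where I predicted. The top camera agreed for four of them. It showed no clear blob for bottle_b, possibly because the arm was in the way.

**Not done by eye:** I reached the 16-picture limit before viewing a final image, so this last check is numeric only. During placing, the wrist camera put the carton and bottle trays about 4 mm further out than the top camera did. I moved the carton 2 mm to allow for that; for the bottles there was room enough to leave it.

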